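Find the uncaught cover of the terminal duct and push it open

TASK

Three of the four identical see-saw covers of the terminal duct are held by hidden catches; one has been left uncaught. With the fingertips press gently on the ribbed far strip of one cover after another until you find the one that rocks, tip it, then push its raised near edge up and over, away from the robot, until the cover stands against its stop just past upright, and leave it open so that the terminals can be reached. Only touch and push: do not pinch or lift anything, do not force a cover, and leave the things lying around and on the duct where they are.

Things in the scene. Friction and masses are not known exactly. Their poses are not given: they have to be found in the camera images.
- duct: light-grey steel terminal duct fixed to the bench, 125 mm deep (x, away from the robot) by 428 mm long (y, along the row, to the left), top 88 mm above the table; origin at table height. Four covers in a row lie flush in its top, 3 mm from the walls; right of them a fixed screwed plate. Under each cover the bay's far part (pivot to far wall, 45 by 80 mm) is clear 70 mm down, the near part 50 mm
- cover_1: first cover from the left. All four look identical: steel plate 104 (x) by 78 (y) by 4 mm on a horizontal pivot along its y. Origin on the pivot axis, mid-width, mid-thickness (top face 2 mm above). It reaches 42 mm to the far edge (+x; four low black rubber ribs 17 to 35 mm from the pivot: the press strip) and 62 mm to the near edge (-x). Closed: level, z up, x along the duct's x. See cover_2, cover_3
- cover_2: second cover from the left, same plate and frame. How a cover opens: it turns about its +y, far edge down into the duct, near edge up and over away from the robot, to a springy rubber stop at 1.70 rad (97 degrees, a little past upright). Its near side cannot go below level. The pivot is stiff: an uncaught cover stays at any angle at which it is left
- cover_3: third cover from the left, same plate and frame. Three of the four (which ones is drawn anew each time) are held by a hidden catch under the far edge: pressed on the ribs with 10 N they give only about 2 mm and spring back. The other one dips freely under about 3 N on the ribs; its steel catch, on the far wall, has stayed 30 mm lower
- cover_4: fourth cover from the left (the right-hand one, next to the fixed plate), same plate and frame
- gear_wheel: white nylon gear wheel, 43 mm across, 13 mm high, lying loose on the fixed end plate of the duct; bystander; origin at the centre of its underside (88 mm above the table)
- marker: black marker pen, 134 mm long, 16 mm thick, lying in front of the duct (between it and the robot); bystander; origin at the centre of its underside
- universal_joint: bright steel universal joint, 33 mm long, 12 mm thick, lying in front of the duct; bystander; origin at the centre of its underside
- screw_bowl: steel dish of screws, 74 mm across, 18 mm high, standing behind the duct; bystander; origin at the centre of its underside
- tape_black: roll of black tape, 62 mm across, 19 mm high, lying behind the duct; bystander; origin at the centre of its underside
- multimeter: hand multimeter on its back, 157x79x46 mm, left of the duct; bystander; origin at the centre of its underside

How it is judged:
On the way:
1. the uncaught cover is tipped more than 0.25 rad while the fingers press on it (((angle between cover_1's own z axis and vertical between 0.25 and 1.4 rad and contact force between the fingers and cover_1 above 0.5 N) or (angle between cover_2's own z axis and vertical between 0.25 and 1.4 rad and contact force between the fingers and cover_2 above 0.5 N) or (angle between cover_3's own z axis and vertical between 0.25 and 1.4 rad and contact force between the fingers and cover_3 above 0.5 N) or (angle between cover_4's own z axis and vertical between 0.25 and 1.4 rad and contact force between the fingers and cover_4 above 0.5 N))), for 0.05 s.
At the end, for the whole second after the job is handed in: one cover (the uncaught one) stands open at more than 1.6 rad (92 degrees) from closed, at rest, and the other three lie closed, within 0.12 rad (((angle between cover_1's own z axis and vertical above 1.6 rad and angular speed of cover_1 below 0.1 rad/s and angle between each of cover_2, cover_3, cover_4's own z axis and vertical below 0.12 rad) or (angle between cover_2's own z axis and vertical above 1.6 rad and angular speed of cover_2 below 0.1 rad/s and angle between each of cover_1, cover_3, cover_4's own z axis and vertical below 0.12 rad) or (angle between cover_3's own z axis and vertical above 1.6 rad and angular speed of cover_3 below 0.1 rad/s and angle between each of cover_1, cover_2, cover_4's own z axis and vertical below 0.12 rad) or (angle between cover_4's own z axis and vertical above 1.6 rad and angular speed of cover_4 below 0.1 rad/s and angle between each of cover_1, cover_2, cover_3's own z axis and vertical below 0.12 rad))); the robot touches nothing.
It fails at once if a cover is forced or pinched: the fingers bear on it with more than 30 N (contact force between the fingers and cover_1 above 30 N or contact force between the fingers and cover_2 above 30 N or contact force between the fingers and cover_3 above 30 N or contact force between the fingers and cover_4 above 30 N).
It fails at once if another part of the arm bears on a cover with more than 30 N (contact force between the arm and cover_1 above 30 N or contact force between the arm and cover_2 above 30 N or contact force between the arm and cover_3 above 30 N or contact force between the arm and cover_4 above 30 N).
It fails at once if a bystander is moved or lifted by more than 20 mm (distance of any of gear_wheel, marker, universal_joint, screw_bowl, tape_black, multimeter from where it was at the start of the episode above 0.02 m).
It also fails if it takes over 58 s, if anything falls off the work surface, if the arm or the gripper's body presses on something with over 40 N, if the wrist force passes 120 N, or if a joint passes its speed limit or range.

ROBOT

A 6-joint arm with a two-finger parallel gripper is mounted at the origin on a cart in front of the work surface, level with it; the furniture and walls round the work are solid. World frame = base frame: x ahead of the robot, y to its left, z up, the work surface at z = 0. Lengths are in m, angles in rad, forces in N, time in s.
With the tool pointing down it reaches from about 0.2 to 0.875 m from the base axis. Payload 3.4 kg.
Tool frame: the origin (TCP) lies on the centre line of the jaws, within the pads' length; the fingertips stand ahead of it and the grasp point (between the pads) lies 2 mm behind it (nose_length is the z of the fingertips in the tool frame, in m); z points along the fingers, y is the line along which they close (so a half turn about z gives the same grasp; the last joint's range is limited). The gripper opens to 94 mm and grips with 3 to 60 N. Pads are 16 mm wide; open, the fingers measure 119 mm over their backs; the gripper's body (75 mm by 177 mm) begins 78 mm behind the grasp point.
Start: joints at [-1.306, 0.276, 1.505, -0, 1.361, -0.121], TCP at [0.216, -0.533, 0.222] pointing down, gripper open.
Joint ranges: [-2.89, 2.89], [-0.75, 2.08], [0.22, 2.7], [-1.18, 4.32], [0.11, 2.71], [-2.7, 2.7]. Speed limits (rad/s): [2.57, 2.57, 3.14, 3.14, 3.14, 3.14].

INTERFACE

Orientations are given as a unit quaternion [x, y, z, w].
In Python, from workcell import get_obs, get_image, camera_params, sign_off, nose_length gives the robot as it stands.
- The arm moves only by the tool drive_tool, never from a script. Its argument "steps" is a list that holds one entry, the list of rows, each a list of 7 numbers: the turn, a rotation vector about the tool's x, y, z in rad, then the shift along the tool's x, y, z in mm, then the finger opening in mm, from 0 to 94. In form: [[[rx, ry, rz, tx, ty, tz, hand], ...]]. A call has exactly 8 rows; each row is the pose to reach, as a shift and turn from the pose commanded when the call began, along the tool's axes at that moment; what a row does not reach only later rows make up. A row lasts 1/12 s, in which the tool goes at most 41.7 mm and 7.16 degrees, less where a joint would pass 70% of its speed; a pose out of reach is approached as far as the arm can. A call with a gripper value outside its range is refused whole. The fingers move at their own pace and stop on an object; "newtons" is the grip in N (left out, the last holds). Time passes only in rows, so rows that repeat a pose let the fingers close, or fill a call up. It gives the time, the measured TCP pose, the force, the opening and the grip force at its end, in the units of the state.
- get_obs(): the state, without advancing time (a new reading comes with each control period).
- get_image(name): name is "scene" or "top" or "wrist"; returns (picture, depth): 480x640x3 uint8, red, green, blue; 480x640 float32, m along the optical axis (not along the pixel's ray), 0 where there is no reading.
- camera_params(name): a dict with "K" (3x3 intrinsics, pixels), "xyz" and "orientation" of the camera in the world; the wrist camera has in their place "T_tool_cam" (4x4, takes a point from camera to tool coordinates, whose origin is the TCP and whose axes are the flange's). Camera axes: x right, y down, z forward; pixel columns grow to the right and rows downward; lengths in m; the calibration is good to about 2 mm. A picture is of the moment at which its call begins: read the wrist's pose just before it. camera_params takes no time and is no camera call.
- sign_off(): hands the job in; it is judged then, once.
The state is a dict: "t": time; "joint_pos": joint angles; "joint_vel": joint speeds; "tau": joint torques, N m; "position": TCP position; "tcp_rot": TCP orientation; "wrist_force": force on the tool from outside, world axes, zero at the start; "ft_torque": the same for the moment, N m; "opening": opening from 0.0 (shut) to 1.0 (fully open); "finger_force": force on a finger pad.
Only numpy, scipy, OpenCV 4.12 (cv2) and the standard library are available. Lean on these libraries where they do the work, as an engineer would, in place of code of your own. Each camera call takes 0.05 s, during which the arm holds its last target. There are 200 camera calls.

## Working session

There is one attempt and no reset: what is moved stays moved. The work goes in short steps, Python scripts to look and compute and a tool call to move; the robot and the scene stay as the last step left them, time stands still between calls to the robot, and variables do not carry over. Pictures are saved under pics/ and viewed, at most 10 in all, crops included, and the job is handed in when it is done.

Besides the shell and the picture viewer there is one more tool, called after "Emit:" as a command line: name --argument value ..., lists and objects as JSON in quotes. drive_tool: Moves the arm, as the interface text tells. Its arguments: {"type":"object","properties":{"steps":{"type":"array"},"newtons":{"type":"number"}},"required":["steps"]}

```bash
mkdir -p pics; cat > h.py <<'E'
import numpy as np, cv2
from scipy.spatial.transform import Rotation as R
from workcell import *
def grab(n):
    o=get_obs(); im,d=get_image(n); return o,im,d
def campose(n,o):
    c=camera_params(n); K=np.array(c["K"])
    if n=="wrist":
        T=np.eye(4);T[:3,:3]=R.from_quat(o["tcp_rot"]).as_matrix();T[:3,3]=o["position"]
        return K,T@np.array(c["T_tool_cam"])
    T=np.eye(4);T[:3,:3]=R.from_quat(c["orientation"]).as_matrix();T[:3,3]=c["xyz"]
    return K,T
def cloud(K,T,d):
    v,u=np.mgrid[:d.shape[0],:d.shape[1]]
    p=np.stack([(u-K[0,2])/K[0,0]*d,(v-K[1,2])/K[1,1]*d,d],-1)
    return p@T[:3,:3].T+T[:3,3]
def plane(K,T,uv,z):
    r=T[:3,:3]@np.linalg.inv(K)@np.array([uv[0],uv[1],1.]); return T[:3,3]+r*(z-T[2,3])/r[2]
E
python3 - <<'E'
from h import *
print(get_obs(),nose_length)
for n in ["top","scene"]:
    o,im,d=grab(n);cv2.imwrite(f"pics/{n}0.png",im[...,::-1]);np.savez(f"{n}0.npz",im=im,d=d)
    K,T=campose(n,o);print(n,K,T)
    P=cloud(K,T,d);m=(abs(P[...,2]-.088)<.006)&(d>0)
    n_,l,s,c=cv2.connectedComponentsWithStats(m.astype(np.uint8))
    i=1+s[1:,4].argmax();q=P[l==i];print(s[i],q.mean(0),cv2.minAreaRect((q[:,:2]*1000).astype(np.float32)))
E
```

```text
{'t': 0.0, 'joint_pos': array([-1.30599931e+00,  2.76570132e-01,  1.50614380e+00, -5.59940180e-05,
        1.36067587e+00, -1.21011157e-01]), 'joint_vel': array([-0.00116862, -0.00064524, -0.00073203, -0.00013216,  0.00058545,
        0.00125137]), 'tau': array([ 5.21811999e-04, -4.04583800e+01, -2.37226385e+01,  7.01609091e-02,
        3.45321419e-02, -1.24358385e-04]), 'position': array([ 0.21620316, -0.53221579,  0.22161464]), 'tcp_rot': array([ 9.81450112e-01,  1.91715597e-01, -9.18508695e-05, -8.94288130e-04]), 'wrist_force': array([ 0.9279536 , -0.01454193,  0.36199849]), 'ft_torque': array([-0.00804568,  0.04552544, -0.0083377 ]), 'finger_force': 0.0, 'opening': 0.999597371325213} 0.017
top [[436.72472108   0.         323.09691058]
 [  0.         436.72472108 241.29298616]
 [  0.           0.           1.        ]] [[-0.02495869 -0.98720561  0.15748698  0.46048911]
 [-0.99904514  0.03028203  0.031493    0.02074536]
 [-0.0358591  -0.15655058 -0.98701876  0.92170102]
 [ 0.          0.          0.          1.        ]]
[  258   226   229    79 13642] [ 0.54480991 -0.03752439  0.08913479] ((545.5482177734375, -41.09222412109375), (126.77657318115234, 429.162109375), 1.6141527891159058)
scene [[604.21322823   0.         318.99694883]
 [  0.         604.21322823 234.91882539]
 [  0.           0.           1.        ]] [[ 0.5038977  -0.40484984  0.76300964 -0.25224361]
 [-0.86375972 -0.23873666  0.44376115 -0.46580306]
 [ 0.00250174 -0.88266722 -0.46999184  0.57914098]
 [ 0.          0.          0.          1.        ]]
[ 215  202  258   94 9312] [ 0.53704297 -0.05458898  0.08811369] ((544.6964111328125, -39.584808349609375), (131.4608612060547, 430.2540588378906), 1.9682745933532715)
```

View pics/top0.png

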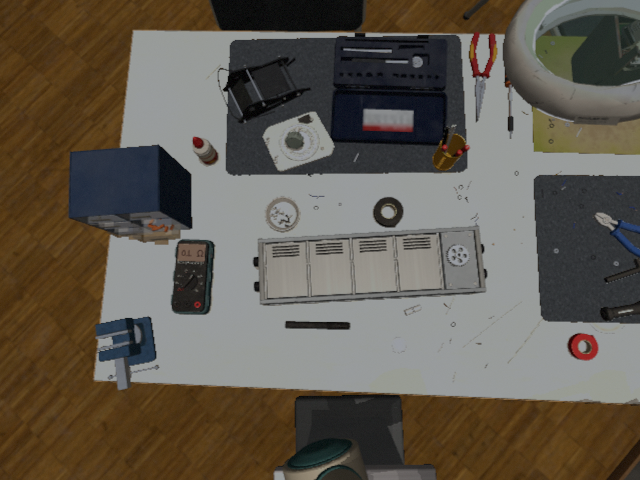

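View pics/scene0.png

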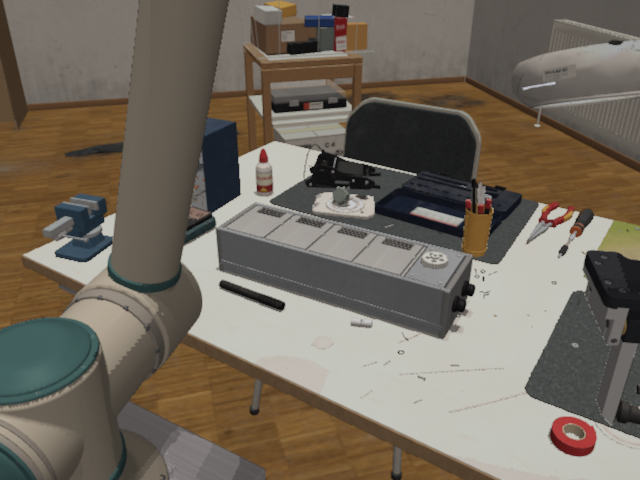

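The top view shows the duct with ribs near (286,249), (330,247), (373,243) and (418,242). The gear is at (457,255) on the right plate, the pen at (317,325), the joint at (411,310), and the bowl and tape lie behind the duct. Next I locate the rib patches precisely.

```bash
python3 - <<'E'
from h import *
z=np.load("top0.npz");im=z["im"];K,T=campose("top",None)
g=cv2.cvtColor(im,cv2.COLOR_RGB2GRAY)
out=[]
for (u,v) in [(286,249),(330,247),(373,244),(418,242)]:
    w=g[v-9:v+10,u-19:u+20]; m=(w<np.median(w)*.72).astype(np.uint8)
    m=cv2.morphologyEx(m,cv2.MORPH_CLOSE,np.ones((5,5)))
    n,l,s,c=cv2.connectedComponentsWithStats(m);i=1+s[1:,4].argmax()
    p=plane(K,T,c[i]+[u-19,v-9],.091);out.append(p);print(s[i],p)
out=np.array(out)
k=np.polyfit(out[:,1],out[:,0],1);print("yaw deg",np.degrees(np.arctan(-k[0])))
E
```

```text
[  0   0  39  19 521] [0.58219017 0.12186226 0.091     ]
[  0   0  39  19 484] [0.58432237 0.03805295 0.091     ]
[  0   0  39  19 493] [ 0.58732537 -0.04588676  0.091     ]
[  0   0  39  19 466] [ 0.58967227 -0.13061681  0.091     ]
yaw deg 1.7324960553970805
```

Emit:
drive_tool --steps '[[[0,0,0.1,35,-30,-20,0],[0,0,0.2,70,-60,-40,0],[0,0,0.3,105,-90,-60,0],[0,0,0.356,135,-115,-80,0],[0,0,0.356,165,-141,-90,0],[0,0,0.356,195,-167,-100,0],[0,0,0.356,210,-180,-100,0],[0,0,0.356,210,-180,-100,0]]]'

```text
t: 0.77
position: [0.3455, -0.2815, 0.3242]
tcp_rot: [1.0, 0.018, 0.002, -0.001]
wrist_force: [-0.2, 0.5, -0.1]
opening: 0.468
finger_force: 0.0
```

```bash
python3 -c "
from h import *
print(np.round(camera_params('wrist')['T_tool_cam'],3),camera_params('wrist')['K'])
o=get_obs();print(R.from_quat(o['tcp_rot']).as_matrix().round(3))"
```

```text
[[-0.    -0.962 -0.273  0.079]
 [ 1.     0.    -0.001 -0.001]
 [ 0.001 -0.273  0.962 -0.163]
 [ 0.     0.     0.     1.   ]] [[413.34747797   0.         314.88829453]
 [  0.         413.34747797 234.11205549]
 [  0.           0.           1.        ]]
[[ 0.999  0.036  0.004]
 [ 0.036 -0.999  0.002]
 [ 0.004 -0.001 -1.   ]]
```

Emit:
drive_tool --steps '[[[0,0,0,28,-28,0,0],[0,0,0,56,-56,0,0],[0,0,0,85,-85,0,0],[0,0,0,114,-114,0,0],[0,0,0,143,-143,5,0],[0,0,0,172,-172,10,0],[0,0,0,200,-200,15,0],[0,0,0,228,-228,20,0]]]'

```text
t: 1.43
position: [0.5653, -0.0511, 0.3016]
tcp_rot: [1.0, 0.015, -0.0, 0.0]
wrist_force: [1.1, -0.5, -0.2]
opening: 0.001
finger_force: 0.0
```

Emit:
drive_tool --steps '[[[0,0,0,3,-3,0,0],[0,0,0,5,-5,0,0],[0,0,0,5,-5,0,0],[0,0,0,5,-5,0,0],[0,0,0,5,-5,0,0],[0,0,0,5,-5,0,0],[0,0,0,5,-5,0,0],[0,0,0,5,-5,0,0]]]'

```text
t: 2.1
position: [0.5688, -0.0479, 0.3029]
tcp_rot: [1.0, 0.014, 0.0, 0.0]
wrist_force: [-0.7, 0.2, -0.0]
opening: 0.004
finger_force: 0.0
```

```bash
python3 - <<'E'
from h import *
o,im,d=grab("wrist");cv2.imwrite("pics/w1.png",im[...,::-1]);K,T=campose("wrist",o);np.savez("w1.npz",im=im,d=d,T=T,K=K)
P=cloud(K,T,d);m=(abs(P[...,2]-.088)<.007)&(d>0)
n_,l,s,c=cv2.connectedComponentsWithStats(m.astype(np.uint8))
i=1+s[1:,4].argmax();q=P[l==i];print(s[i],q.mean(0),cv2.minAreaRect((q[:,:2]*1000).astype(np.float32)))
E
```

```text
[   71   162   470   131 53530] [ 0.54750241 -0.03323637  0.08842001] ((544.507080078125, -38.90650939941406), (127.63371276855469, 428.6559143066406), 1.7144595384597778)
```

View pics/w1.png

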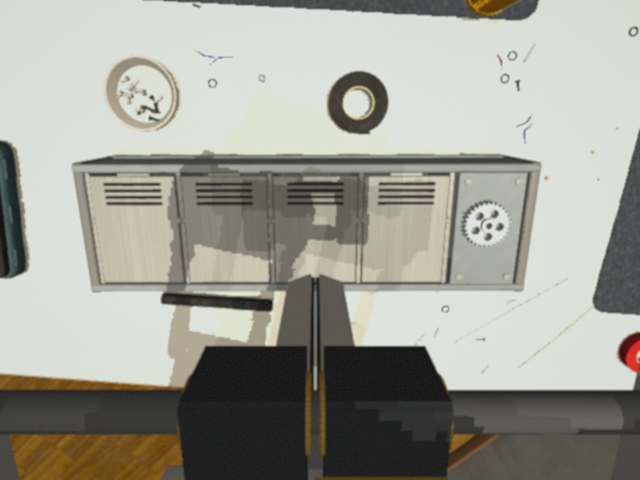

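Rib patches are at (133,194), (224,194), (316,194) and (406,194). The gear is at (487,223), and the fingertips show at (316,280).

```bash
python3 - <<'E'
from h import *
z=np.load("w1.npz");K,T=z["K"],z["T"]
o=get_obs();Rm=R.from_quat(o["tcp_rot"]).as_matrix();print("tcp",o["position"],Rm.round(4))
for u in (133,224,316,406):
    p=plane(K,T,(u,194),.091); print(p.round(4), "tool shift to (p, tcp z .16):",(Rm.T@(np.array([p[0],p[1],.16])-o["position"])*1000).round(1))
print(plane(K,T,(224,283),.09),plane(K,T,(224,174),.09))
E
```

```text
tcp [ 0.56885884 -0.04768369  0.30277284] [[ 9.996e-01  2.880e-02  5.000e-04]
 [ 2.880e-02 -9.996e-01 -2.000e-04]
 [ 4.000e-04  2.000e-04 -1.000e+00]]
[0.5752 0.1206 0.091 ] tool shift to (p, tcp z .16): [  11.1 -168.1  142.7]
[0.5775 0.0372 0.091 ] tool shift to (p, tcp z .16): [ 11.1 -84.6 142.8]
[ 0.5799 -0.0472  0.091 ] tool shift to (p, tcp z .16): [ 11.   -0.2 142.8]
[ 0.5823 -0.1296  0.091 ] tool shift to (p, tcp z .16): [ 11.   82.3 142.8]
[0.48925792 0.04017176 0.09      ] [0.5957396  0.03682028 0.09      ]
```

Emit:
drive_tool --steps '[[[0,0,0,5,0,30,0],[0,0,0,11,0,60,0],[0,0,0,11,0,90,0],[0,0,0,11,0,120,0],[0,0,0,11,0,145,0],[0,0,0,11,0,165,0],[0,0,0,11,0,182,0],[0,0,0,11,0,182,0]]]'

```text
t: 2.82
position: [0.5774, -0.0465, 0.1169]
tcp_rot: [1.0, 0.015, -0.004, -0.001]
wrist_force: [-0.2, -0.3, -0.1]
opening: 0.005
finger_force: 0.0
```

Emit:
drive_tool --steps '[[[0,0,0,0,0,2,0],[0,0,0,0,0,4,0],[0,0,0,0,0,6,0],[0,0,0,0,0,8,0],[0,0,0,0,0,9,0],[0,0,0,0,0,10,0],[0,0,0,0,0,11,0],[0,0,0,0,0,11,0]]]'

```text
t: 3.48
position: [0.5801, -0.0468, 0.1094]
tcp_rot: [1.0, 0.015, -0.0, 0.0]
wrist_force: [-0.0, -0.5, 0.4]
opening: 0.005
finger_force: 0.0
```

Emit:
drive_tool --steps '[[[0,0,0,0,0,0.5,0],[0,0,0,0,0,1,0],[0,0,0,0,0,1.5,0],[0,0,0,0,0,2,0],[0,0,0,0,0,2.5,0],[0,0,0,0,0,3,0],[0,0,0,0,0,3,0],[0,0,0,0,0,3,0]]]'

```text
t: 4.15
position: [0.5801, -0.0468, 0.1064]
tcp_rot: [1.0, 0.015, -0.0, 0.0]
wrist_force: [0.3, 0.9, -1.1]
opening: 0.007
finger_force: 0.0
```

Emit:
drive_tool --steps '[[[0,0,0,0,0,0.5,0],[0,0,0,0,0,1,0],[0,0,0,0,0,1.5,0],[0,0,0,0,0,2,0],[0,0,0,0,0,2.5,0],[0,0,0,0,0,3,0],[0,0,0,0,0,3,0],[0,0,0,0,0,3,0]]]'

```text
t: 4.82
position: [0.5803, -0.0468, 0.1037]
tcp_rot: [1.0, 0.015, 0.0, 0.0]
wrist_force: [-1.1, 0.6, 4.0]
opening: -0.001
finger_force: 2.2
```

Emit:
drive_tool --steps '[[[0,0,0,0,0,0.5,0],[0,0,0,0,0,1,0],[0,0,0,0,0,1.5,0],[0,0,0,0,0,2,0],[0,0,0,0,0,2,0],[0,0,0,0,0,2,0],[0,0,0,0,0,2,0],[0,0,0,0,0,2,0]]]'

```text
t: 5.48
position: [0.5803, -0.0468, 0.1014]
tcp_rot: [1.0, 0.015, 0.0, 0.0]
wrist_force: [-1.0, -0.7, 4.0]
opening: 0.002
finger_force: 2.0
```

Force stays at 4 N over 2.3 mm of extra travel, so cover 3 looks free. I'll push on cautiously.

Emit:
drive_tool --steps '[[[0,0,0,0,0,0.7,0],[0,0,0,0,0,1.4,0],[0,0,0,0,0,2.1,0],[0,0,0,0,0,2.8,0],[0,0,0,0,0,3.5,0],[0,0,0,0,0,4,0],[0,0,0,0,0,4,0],[0,0,0,0,0,4,0]]]'

```text
t: 6.15
position: [0.5797, -0.0469, 0.0974]
tcp_rot: [1.0, 0.015, -0.0, 0.0]
wrist_force: [-0.6, 0.2, 4.8]
opening: 0.006
finger_force: 2.0
```

Emit:
drive_tool --steps '[[[0,0,0,-0.5,0,2,0],[0,0,0,-1,0,4,0],[0,0,0,-2,0,6,0],[0,0,0,-3,0,8,0],[0,0,0,-4,0,10,0],[0,0,0,-5,0,12,0],[0,0,0,-6,0,14,0],[0,0,0,-6,0,14,0]]]'

```text
t: 6.82
position: [0.5749, -0.0472, 0.0833]
tcp_rot: [1.0, 0.015, 0.001, 0.0]
wrist_force: [3.1, -0.2, 3.1]
opening: 0.001
finger_force: 1.6
```

Emit:
drive_tool --steps '[[[0,0,0,2,0,-15,0],[0,0,0,4,0,-40,0],[0,0,0,4,0,-75,0],[0,0,0,-10,0,-105,0],[0,0,0,-40,0,-120,0],[0,0,0,-70,0,-120,0],[0,0,0,-85,0,-120,0],[0,0,0,-85,0,-120,0]]]'

```text
t: 7.48
position: [0.4846, -0.0489, 0.2029]
tcp_rot: [1.0, 0.015, -0.002, -0.0]
wrist_force: [-1.2, -0.0, -0.9]
opening: 0.003
finger_force: 0.0
```

```bash
python3 - <<'E'
from h import *
o,im,d=grab("wrist");cv2.imwrite("pics/w2.png",im[...,::-1]);K,T=campose("wrist",o);print(o["position"],o["wrist_force"])
P=cloud(K,T,d)
for y in (-.066,-.026):
  m=(abs(P[...,1]-y)<.002)&(P[...,0]>.46)&(P[...,0]<.62)&(d>0)&(P[...,2]<.17)
  q=P[m];b=np.digitize(q[:,0],np.arange(.46,.62,.01))
  print([(round(.46+.01*(i-1),2),round(q[b==i,2].max(),3)) for i in np.unique(b)])
E
```

```text
[ 0.48458022 -0.04895     0.20293934] [-1.22527874 -0.02383438 -0.90144427]
[(np.float64(0.48), np.float64(0.09)), (np.float64(0.49), np.float64(0.089)), (np.float64(0.5), np.float64(0.01)), (np.float64(0.52), np.float64(0.144)), (np.float64(0.53), np.float64(0.145)), (np.float64(0.54), np.float64(0.124)), (np.float64(0.55), np.float64(0.102)), (np.float64(0.56), np.float64(0.08)), (np.float64(0.57), np.float64(0.058)), (np.float64(0.58), np.float64(0.01)), (np.float64(0.59), np.float64(0.088)), (np.float64(0.6), np.float64(0.09))]
[(np.float64(0.48), np.float64(0.09)), (np.float64(0.49), np.float64(0.01)), (np.float64(0.5), np.float64(0.011)), (np.float64(0.52), np.float64(0.144)), (np.float64(0.53), np.float64(0.144)), (np.float64(0.54), np.float64(0.123)), (np.float64(0.55), np.float64(0.1)), (np.float64(0.56), np.float64(0.076)), (np.float64(0.57), np.float64(0.058)), (np.float64(0.58), np.float64(0.011)), (np.float64(0.59), np.float64(0.089)), (np.float64(0.6), np.float64(0.09))]
```

View pics/w2.png

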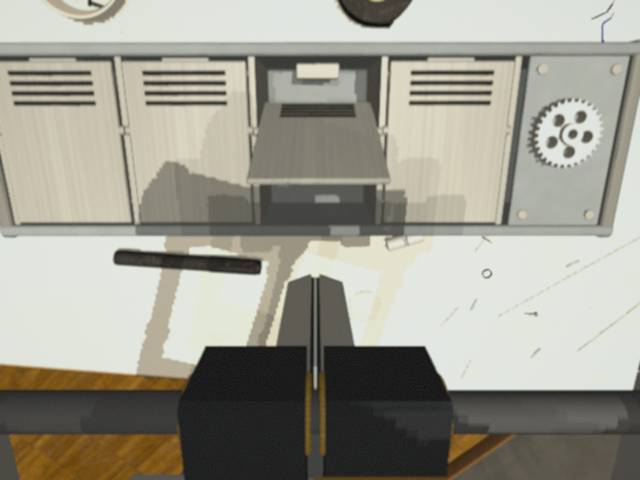

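The image shows cover 3 tipped about 66°, with its near edge at x≈0.525, z≈0.144. The other three are closed and the bystanders haven't moved. Next I go down on the near side and push over.

Emit:
drive_tool --steps '[[[0,0,0,0,0,20,0],[0,0,0,3,0,40,0],[0,0,0,6,0,55,0],[0,0,0,8,0,66,0],[0,0,0,15,0,68,0],[0,0,0,21,0,68,0],[0,0,0,26,0,68,0],[0,0,0,30,0,68,0]]]'

```text
t: 8.2
position: [0.5204, -0.0488, 0.1359]
tcp_rot: [1.0, 0.015, 0.0, 0.0]
wrist_force: [-1.3, 0.0, 2.0]
opening: 0.007
finger_force: 1.1
```

Emit:
drive_tool --steps '[[[0,0,0,3,0,0,0],[0,0,0,6,0,0,0],[0,0,0,9,0,0,0],[0,0,0,12,0,0,0],[0,0,0,15,0,0,0],[0,0,0,18,0,0,0],[0,0,0,20,0,0,0],[0,0,0,20,0,0,0]]]'

```text
t: 8.87
position: [0.54, -0.048, 0.1355]
tcp_rot: [1.0, 0.015, 0.001, 0.0]
wrist_force: [-0.5, 0.2, -0.3]
opening: 0.004
finger_force: 0.0
```

Emit:
drive_tool --steps '[[[0,0,0,1,0,0,0],[0,0,0,2,0,0,0],[0,0,0,3,0,0,0],[0,0,0,4,0,0,0],[0,0,0,5,0,0,0],[0,0,0,6,0,0,0],[0,0,0,6,0,0,0],[0,0,0,6,0,0,0]]]'

```text
t: 9.53
position: [0.5451, -0.0478, 0.1355]
tcp_rot: [1.0, 0.015, -0.0, 0.0]
wrist_force: [-1.3, -0.7, 1.7]
opening: 0.009
finger_force: 1.0
```

Emit:
drive_tool --steps '[[[0,0,0,0.5,0,0,0],[0,0,0,1,0,0,0],[0,0,0,1.5,0,0,0],[0,0,0,2,0,0,0],[0,0,0,2.5,0,0,0],[0,0,0,3,0,0,0],[0,0,0,3,0,0,0],[0,0,0,3,0,0,0]]]'

```text
t: 10.2
position: [0.548, -0.0477, 0.1354]
tcp_rot: [1.0, 0.015, -0.0, 0.0]
wrist_force: [-2.9, -0.1, 1.7]
opening: 0.007
finger_force: 1.3
```

```bash
python3 - <<'E'
from h import *
o,im,d=grab("scene");cv2.imwrite("pics/s1.png",cv2.resize(im[170:350,200:480,::-1],None,fx=2.5,fy=2.5));K,T=campose("scene",o);print(o["position"],o["wrist_force"])
P=cloud(K,T,d);m=(P[...,2]>.092)&(P[...,2]<.15)&(abs(P[...,1]+.047)<.038)&(P[...,0]>.52)&(P[...,0]<.6)&(d>0)
q=P[m]
for z in np.arange(.095,.15,.008):
  w=q[abs(q[:,2]-z)<.003]
  for s in (-.078,-.02):
    v=w[abs(w[:,1]-s)<.008]
    if len(v): print(round(z,3),s,np.median(v[:,0]).round(4),len(v))
E
```

```text
[ 0.54797731 -0.04774807  0.13536231] [-2.92443026 -0.06978711  1.69090427]
0.095 -0.078 0.5558 19
0.095 -0.02 0.5536 34
0.103 -0.078 0.5558 24
0.103 -0.02 0.5541 34
0.111 -0.078 0.5573 22
0.111 -0.02 0.5558 25
0.119 -0.078 0.5584 22
0.119 -0.02 0.5571 24
0.127 -0.078 0.5597 31
0.127 -0.02 0.5584 23
0.135 -0.078 0.5608 25
0.135 -0.02 0.5596 25
0.143 -0.078 0.5624 29
0.143 -0.02 0.5603 22
```

View pics/s1.png

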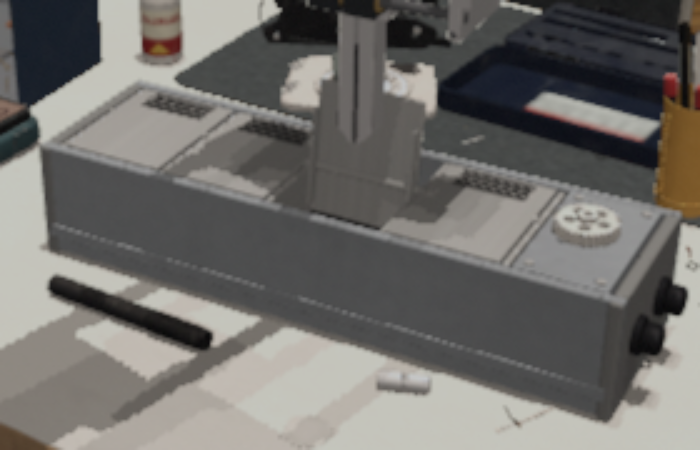

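Cover 3 stands upright, with depth slope ≈ 8° past vertical. I'll nudge slightly further to feel the stop, then back off.

Emit:
drive_tool --steps '[[[0,0,0,0.3,0,0,0],[0,0,0,0.6,0,0,0],[0,0,0,0.9,0,0,0],[0,0,0,1.2,0,0,0],[0,0,0,1.5,0,0,0],[0,0,0,1.5,0,0,0],[0,0,0,1.5,0,0,0],[0,0,0,1.5,0,0,0]]]'

```text
t: 10.92
position: [0.5487, -0.0477, 0.1353]
tcp_rot: [1.0, 0.015, -0.001, 0.0]
wrist_force: [-6.0, -0.4, 2.9]
opening: 0.004
finger_force: 2.8
```

Force is rising, so the cover is on its stop. Withdrawing.

Emit:
drive_tool --steps '[[[0,0,0,-5,0,0,0],[0,0,0,-15,0,0,0],[0,0,0,-30,0,0,0],[0,0,0,-45,0,-15,0],[0,0,0,-60,0,-45,0],[0,0,0,-75,0,-80,0],[0,0,0,-85,0,-110,0],[0,0,0,-85,0,-110,0]]]'

```text
t: 11.58
position: [0.4668, -0.0509, 0.2518]
tcp_rot: [1.0, 0.015, 0.007, 0.002]
wrist_force: [0.4, 0.1, 0.6]
opening: 0.004
finger_force: 0.0
```

Emit:
drive_tool --steps '[[[0,0,0,0,0,0,0],[0,0,0,0,0,0,0],[0,0,0,0,0,0,0],[0,0,0,0,0,0,0],[0,0,0,0,0,0,0],[0,0,0,0,0,0,0],[0,0,0,0,0,0,0],[0,0,0,0,0,0,0]]]'

```text
t: 12.25
position: [0.4648, -0.0502, 0.2451]
tcp_rot: [1.0, 0.015, -0.0, -0.0]
wrist_force: [0.4, 0.5, 1.1]
opening: 0.006
finger_force: 0.0
```

```bash
python3 - <<'E'
from h import *
o,im,d=grab("scene");cv2.imwrite("pics/s2.png",cv2.resize(im[170:350,200:480,::-1],None,fx=2.5,fy=2.5));K,T=campose("scene",o);print(o["position"],o["wrist_force"])
P=cloud(K,T,d);m=(P[...,2]>.095)&(P[...,2]<.144)&(abs(P[...,1]+.047)<.035)&(P[...,0]>.52)&(P[...,0]<.6)&(d>0)
q=P[m];A=np.c_[q[:,2],q[:,1],np.ones(len(q))];c=np.linalg.lstsq(A,q[:,0],rcond=None)[0];print(len(q),"angle",np.pi/2+np.arctan(c[0]))
E
```

```text
[ 0.46475552 -0.05021934  0.24511273] [0.36494582 0.5497898  1.13804706]
1039 angle 1.7130288565305913
```

View pics/s2.png

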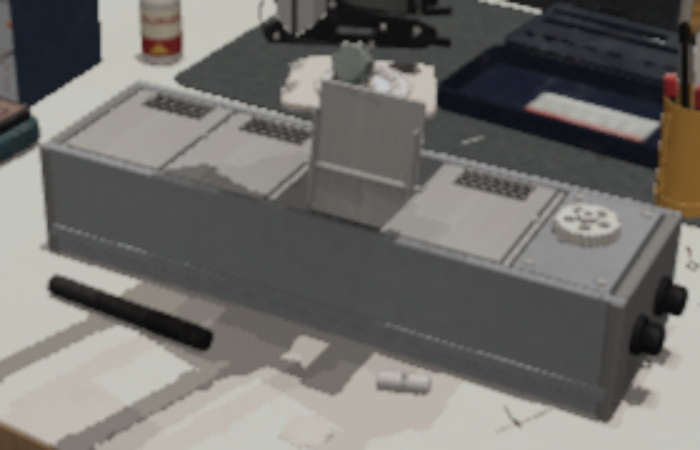

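The picture shows cover 3 standing open at about 1.71 rad, the others closed, and the arm clear.

```bash
python3 -c "
from workcell import sign_off
print(sign_off())"
```

```text
the job is handed in; nothing more can be done
None
```

Cover 3 was the uncaught one: it now stands open against its stop at about 1.71 rad (measured from the camera depth). The other three covers are closed, the bystanders in view have not moved, and the job is handed in.

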